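Close the storage jars from the pile of lids

TASK

The stoneware storage jars are washed and dry, and their lids lie piled up in one stack. Take the pile apart and gently put every lid on the jar it belongs to, the one of the same colour, so that it sits flat in the mouth. Leave the jars standing where they are, and leave the jar that is already closed and the salt shaker alone.

Things in the scene. Friction and masses are not known exactly. Their poses are not given: they have to be found in the camera images.
- lid_blue: loose slate-blue stoneware lid, flat, no knob, 20 mm high: a disc 67 mm across and 12 mm thick (8 to 20 mm above the origin; grip across it) over a plug 8 mm deep, 54 mm across, tapering to 50 mm in its lowest 3 mm. Origin: centre of the plug's underside, z up. At the start it lies at the bottom of the pile, directly on the worktop. Under 0.25 kg.
- lid_cream: loose cream stoneware lid, flat, no knob, 20 mm high: a disc 60 mm across and 12 mm thick (8 to 20 mm above the origin; grip across it) over a plug 8 mm deep, 47 mm across, tapering to 43 mm in its lowest 3 mm. Origin: centre of the plug's underside, z up. At the start it lies in the pile on the slate-blue lid. Under 0.25 kg.
- lid_green: loose sage-green stoneware lid, flat, no knob, 20 mm high: a disc 53 mm across and 12 mm thick (8 to 20 mm above the origin; grip across it) over a plug 8 mm deep, 40 mm across, tapering to 36 mm in its lowest 3 mm. Origin: centre of the plug's underside, z up. At the start it lies in the pile on the cream lid. Under 0.25 kg.
- lid_rust: loose rust-red stoneware lid, flat, no knob, 20 mm high: a disc 46 mm across and 12 mm thick (8 to 20 mm above the origin; grip across it) over a plug 8 mm deep, 33 mm across, tapering to 29 mm in its lowest 3 mm. Origin: centre of the plug's underside, z up. At the start it lies in the pile on the sage-green lid, topmost. Under 0.25 kg.
- jar_blue: loose open empty slate-blue stoneware jar, round: 86 mm high, body 82 mm across, rim 73 mm outside, mouth 59 mm inside. Origin: centre of its underside, z up. The lid of its colour drops its plug into the mouth (2.5 mm play all round) until the disc lies flat on the rim: seated, the lid's origin is 78 mm above the jar's. 0.25 to 0.75 kg.
- jar_cream: loose open empty cream stoneware jar, round: 78 mm high, body 74 mm across, rim 66 mm outside, mouth 52 mm inside. Origin: centre of its underside, z up. The lid of its colour drops its plug into the mouth (2.5 mm play all round) until the disc lies flat on the rim: seated, the lid's origin is 70 mm above the jar's. 0.25 to 0.75 kg.
- jar_green: loose open empty sage-green stoneware jar, round: 72 mm high, body 67 mm across, rim 59 mm outside, mouth 45 mm inside. Origin: centre of its underside, z up. The lid of its colour drops its plug into the mouth (2.5 mm play all round) until the disc lies flat on the rim: seated, the lid's origin is 64 mm above the jar's. 0.25 to 0.75 kg.
- jar_rust: loose open empty rust-red stoneware jar, round: 66 mm high, body 60 mm across, rim 52 mm outside, mouth 38 mm inside. Origin: centre of its underside, z up. The lid of its colour drops its plug into the mouth (2.5 mm play all round) until the disc lies flat on the rim: seated, the lid's origin is 58 mm above the jar's. 0.25 to 0.75 kg.
- jar_charcoal: bystander: fifth jar of the set, charcoal, standing behind the others, already closed with its own charcoal lid (one piece with it): 76 mm across, 96 mm high in all; origin at the centre of its underside. Leave it alone.
- salt_shaker: bystander: salt shaker, clear glass with a grey cap, 44 mm across, 90 mm high, standing behind the jars; origin at the centre of its underside. Leave it alone.
There are look-alikes about, which are no part of the job. Of the things that look like the jar_rust, take the one that is farthest from the robot's base at the start.

How it is judged:
At the end, for the whole second after the job is handed in: Each of the four lids is seated on the jar of its own colour: height of the lid over the jar within 3 mm of fully seated, centred within 6 mm, parallel to the jar within 0.06 rad; the four jars stand upright (within 0.06 rad); lids and jars are at rest (z of lid_blue in the frame of jar_blue between 0.075 and 0.081 m and horizontal distance between lid_blue and jar_blue below 0.006 m and angle between the z axis of lid_blue and the z axis of jar_blue, either way round below 0.06 rad and angle between each of jar_blue, jar_cream, jar_green, jar_rust's own z axis and vertical below 0.06 rad and linear speed of each of lid_blue, jar_blue, lid_cream, jar_cream, lid_green, jar_green, lid_rust, jar_rust below 0.02 m/s and z of lid_cream in the frame of jar_cream between 0.067 and 0.073 m and horizontal distance between lid_cream and jar_cream below 0.006 m and angle between the z axis of lid_cream and the z axis of jar_cream, either way round below 0.06 rad and z of lid_green in the frame of jar_green between 0.061 and 0.067 m and horizontal distance between lid_green and jar_green below 0.006 m and angle between the z axis of lid_green and the z axis of jar_green, either way round below 0.06 rad and z of lid_rust in the frame of jar_rust between 0.055 and 0.061 m and horizontal distance between lid_rust and jar_rust below 0.006 m and angle between the z axis of lid_rust and the z axis of jar_rust, either way round below 0.06 rad); the robot touches nothing.
It fails at once if an open jar is pushed more than 40 mm from its place (distance of any of jar_blue, jar_cream, jar_green, jar_rust from where it was at the start of the episode above 0.04 m).
It fails at once if an open jar is tipped (over 0.35 rad) (angle between any of jar_blue, jar_cream, jar_green, jar_rust's own z axis and vertical above 0.35 rad).
It fails at once if a lid is slammed or forced onto a jar (over 60 N) (contact force between any of lid_blue, lid_cream, lid_green, lid_rust and jar_blue above 60 N or contact force between any of lid_blue, lid_cream, lid_green, lid_rust and jar_cream above 60 N or contact force between any of lid_blue, lid_cream, lid_green, lid_rust and jar_green above 60 N or contact force between any of lid_blue, lid_cream, lid_green, lid_rust and jar_rust above 60 N).
It fails at once if the closed charcoal jar is shifted more than 20 mm or tipped (distance of jar_charcoal from where it was at the start of the episode above 0.02 m or angle between jar_charcoal's own z axis and vertical above 0.3 rad).
It fails at once if the salt shaker is shifted more than 20 mm or tipped (distance of salt_shaker from where it was at the start of the episode above 0.02 m or angle between salt_shaker's own z axis and vertical above 0.3 rad).
It also fails if it takes over 99 s, if anything falls off the work surface, if the arm or the gripper's body presses on something with over 40 N, if the wrist force passes 120 N, or if a joint passes its speed limit or range.

ROBOT

A 7-joint arm with a two-finger parallel gripper is mounted at the origin on a cart in front of the work surface, level with it; the furniture and walls round the work are solid. World frame = base frame: x ahead of the robot, y to its left, z up, the work surface at z = 0. Lengths are in m, angles in rad, forces in N, time in s.
With the tool pointing down it reaches from about 0.4 to 0.85 m from the base axis. Payload 4.5 kg.
Tool frame: the origin (TCP) lies between the finger pads; the fingertips stand 25 mm ahead of it and the grasp point (between the pads) lies 6 mm ahead of it (ctrl.tip_extent is the distance from the TCP to the fingertips, in m); z points along the fingers, y is the line along which they close (so a half turn about z gives the same grasp; the last joint's range is limited). The gripper opens to 85 mm and grips with 20 to 120 N. Pads are 22 mm wide; open, the fingers measure 114 mm over their backs; the gripper's body (76 mm by 85 mm) begins 54 mm behind the grasp point. The pads swing forward as they close: fully open they stand 13 mm farther back than shut.
Start: joints at [-1.118, 0.689, -0.195, 1.565, 0.157, 0.902, -0.215], TCP at [0.254, 0.571, 0.256] pointing down, gripper open.
Joint ranges: [-3.01, 3.01], [-0.46, 2.08], [-1.47, 1.51], [0.13, 2.56], [-1, 4.14], [0.04, 2.09], [-2.66, 2.66]. Speed limits (rad/s): [2.57, 2.57, 3.14, 3.14, 3.14, 3.14, 3.14].

INTERFACE

Orientations are given as a unit quaternion [w, x, y, z].
In Python, from station import ctrl gives the robot as it stands. The module is installed in compiled form; this text tells all that it offers.
- The arm moves only by the tool send_rows, never from a script. Its argument "motion" is text: rows parted by semicolons, each of 6 numbers parted by spaces: the shift along the world's x, y, z in cm, then the turn, a rotation vector about the world's x, y, z in degrees. A call has 1 to 12 rows; each row is the pose to reach, as a shift and turn from the pose commanded when the call began; what a row does not reach only later rows make up. A row lasts 1/10 s, in which the tool goes at most 50 mm and 8.59 degrees, less where a joint would pass 70% of its speed; a pose out of reach is approached as far as the arm can. A call with a gripper value outside its range is refused whole. "claw" is the opening, from 0 (shut) to 1 (fully open), set as the call begins (left out, the last holds). The fingers move at their own pace and stop on an object; "force" is the grip in N (left out, the last holds). Time passes only in rows, so rows that repeat a pose let the fingers close. It gives the time, the measured TCP pose, the force, the opening and the grip force at its end, in the units of the state.
- ctrl.get_state(): the state, without advancing time (a new reading comes with each control period).
- ctrl.grab_frame(name): name is "scene" or "top" or "wrist"; returns the picture (480x640x3 uint8, red, green, blue); there is no depth.
- ctrl.calibration(name): a dict with "camera_matrix" (3x3 intrinsics, pixels), "R" (3x3) and "t" (3): a world point X has camera coordinates R X + t. Camera axes: x right, y down, z forward; pixel columns grow to the right and rows downward; lengths in m; the calibration is good to about 2 mm. A picture is of the moment at which its call begins: read the wrist's pose just before it. calibration takes no time and is no camera call; for the wrist camera it gives the pose at the moment of the call.
- ctrl.job_done(): hands the job in; it is judged then, once.
The state is a dict: "t": time; "qpos": joint angles; "joint_vel": joint speeds; "joint_torque": joint torques, N m; "eef_pos": TCP position; "tcp_rot": TCP orientation; "ft_force": force on the tool from outside, world axes, zero at the start; "wrist_torque": the same for the moment, N m; "gripper_width": finger opening in m; "grasp_force": force on a finger pad.
Only numpy, scipy, OpenCV 4.12 (cv2) and the standard library are available. Lean on these libraries where they do the work, as an engineer would, in place of code of your own. Each camera call takes 0.05 s, during which the arm holds its last target. There are 200 camera calls.

## Working session

There is one attempt and no reset: what is moved stays moved. The work goes in short steps, Python scripts to look and compute and a tool call to move; the robot and the scene stay as the last step left them, time stands still between calls to the robot, and variables do not carry over. Pictures are saved under pics/ and viewed, at most 14 in all, crops included, and the job is handed in when it is done.

Besides the shell and the picture viewer there is one more tool, called after "Call:" as a command line: name --argument value ..., lists and objects as JSON in quotes. send_rows: Moves the arm, as the interface text tells. Its arguments: {"type":"object","properties":{"motion":{"type":"string"},"claw":{"type":"number"},"force":{"type":"number"}},"required":["motion"]}

```bash
mkdir -p pics
python3 - <<'E'
from station import ctrl
import cv2,numpy as np
s=ctrl.get_state();print(s)
for n in("scene","top"):
    im=ctrl.grab_frame(n);cv2.imwrite(f"pics/{n}0.png",im[:,:,::-1])
    c=ctrl.calibration(n);print(n,np.round(c["camera_matrix"],1).tolist(),np.round(c["R"],4).tolist(),np.round(c["t"],4).tolist())
E
```

```text
{'t': 0.0, 'qpos': array([-1.11817193,  0.68999789, -0.19452613,  1.56638741,  0.157312  ,
        0.90250852, -0.2150992 ]), 'joint_vel': array([ 0.00096557,  0.00104885,  0.00099696,  0.00049883,  0.00092003,
       -0.00129223,  0.00065369]), 'joint_torque': array([ 2.18727741e-04, -5.39613998e+01, -1.26608200e+00, -1.58542496e+01,
        9.20892984e-03,  9.39562975e-03,  1.06990939e-06]), 'eef_pos': array([0.2539653 , 0.57038676, 0.25546409]), 'tcp_rot': array([-1.28149329e-04,  2.07832369e-01,  9.78163993e-01, -9.44697549e-04]), 'ft_force': array([-0.07214249,  0.25908307, -0.48941473]), 'wrist_torque': array([-0.03487413,  0.08000761,  0.00252618]), 'grasp_force': 0.0, 'gripper_width': 0.08564016121627027}
scene [[612.7, 0.0, 318.8], [0.0, 612.7, 240.5], [0.0, 0.0, 1.0]] [[0.4585, -0.8884, -0.0221], [-0.636, -0.3107, -0.7064], [0.6207, 0.338, -0.7075]] [-0.3045, 0.4374, 0.5245]
top [[448.6, 0.0, 315.3], [0.0, 448.6, 240.9], [0.0, 0.0, 1.0]] [[-0.0009, -0.9996, 0.0298], [-0.996, -0.0018, -0.0892], [0.0892, -0.0298, -0.9956]] [-0.0444, 0.6379, 0.8666]
```

View pics/scene0.png

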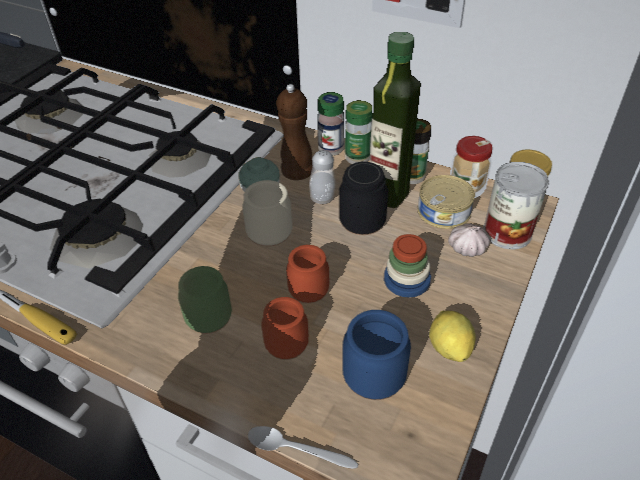

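View pics/top0.png

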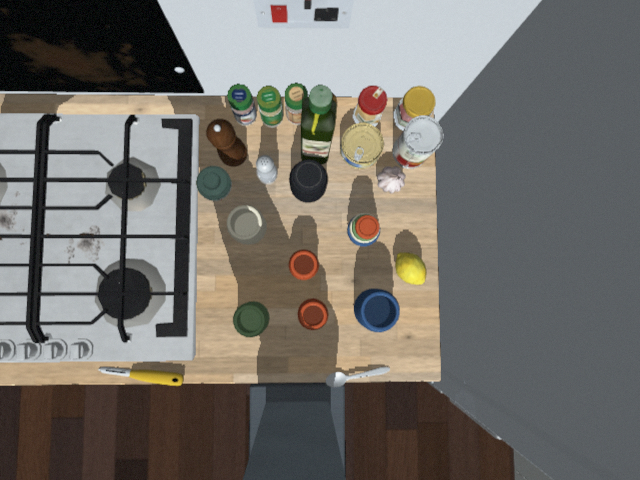

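Run:
```python
from station import ctrl
import cv2
print(ctrl.tip_extent)
t=cv2.imread("pics/top0.png");s=cv2.imread("pics/scene0.png")
cv2.imwrite("pics/top0c.png",cv2.resize(t[190:350,215:415],None,fx=3.75,fy=3.75,interpolation=cv2.INTER_CUBIC))
cv2.imwrite("pics/scene0c.png",cv2.resize(s[160:405,170:480],None,fx=2.4,fy=2.4,interpolation=cv2.INTER_CUBIC))
```

```text
0.025
```

View pics/top0c.png

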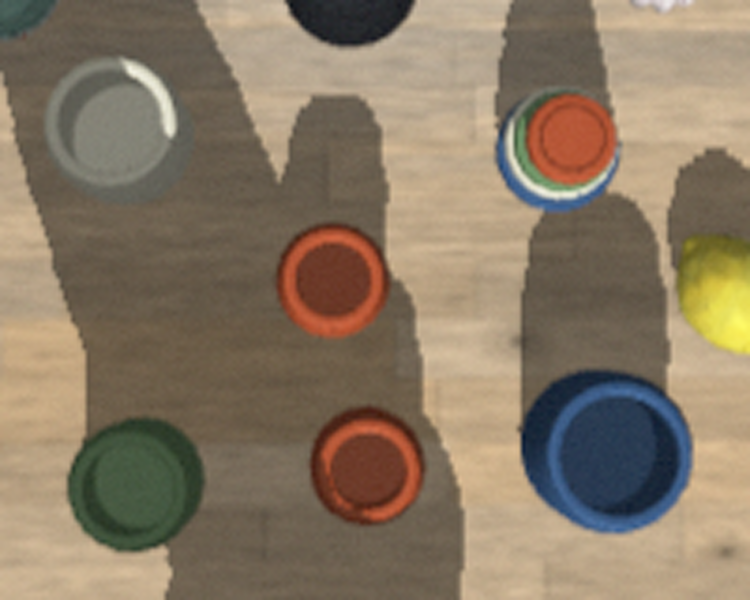

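View pics/scene0c.png

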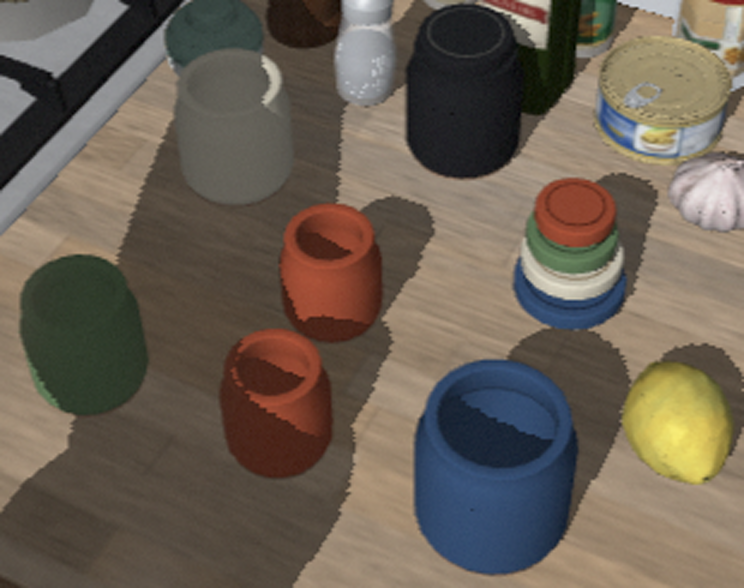

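```bash
cat > h.py <<'E'
from station import ctrl
import cv2,numpy as np
def P(c): return c["camera_matrix"]@np.c_[c["R"],c["t"]]
def tri(c1,p1,c2,p2):
    X=cv2.triangulatePoints(P(c1),P(c2),np.float64(p1).reshape(2,1),np.float64(p2).reshape(2,1))[:,0]
    X=X[:3]/X[3]; e=[float(np.hypot(*(proj(c,X)-p))) for c,p in((c1,p1),(c2,p2))]
    return X,e
def proj(c,X):
    q=P(c)@np.append(X,1); return q[:2]/q[2]
def ray(c,p,z):
    C=-c["R"].T@c["t"]; d=c["R"].T@np.linalg.inv(c["camera_matrix"])@np.array([*p,1.]); return C+d*(z-C[2])/d[2]
E
python3 - <<'E'
from h import *
T,S=ctrl.calibration("top"),ctrl.calibration("scene")
u=lambda p,s,o:(np.array(p)+.5)/s-.5+np.array(o)
for n,a,b,z in [("cream",(112,122),(231,82),.078),("rust",(334,280),(330,236),.066),("rustnear",(368,466),(274,362),.066),("lid_rust",(572,139),(575,207),.08),("blue",(617,455),(499,417),.086),("green",(132,486),(77,296),.072)]:
    a=u(a,3.75,(215,190));b=u(b,2.4,(170,160))
    X,e=tri(T,a,S,b);print(n,X.round(4),np.round(e,1),ray(T,a,z).round(4),ray(S,b,z).round(4),np.hypot(*X[:2]).round(3))
c=ctrl.calibration("wrist");s=ctrl.get_state();print(c["camera_matrix"],(-c["R"].T@c["t"]-s["eef_pos"]).round(4),c["R"].round(3))
E
```

```text
cream [0.6696 0.0906 0.0752] [0.4 0.3] [0.6688 0.0908 0.078 ] [0.6671 0.0883 0.078 ] 0.676
rust [ 0.5903 -0.0214  0.063 ] [0.3 0.2] [ 0.5899 -0.0209  0.066 ] [ 0.588  -0.0231  0.066 ] 0.591
rustnear [ 0.4963 -0.0383  0.0638] [0.1 0.1] [ 0.4964 -0.0381  0.066 ] [ 0.4949 -0.0394  0.066 ] 0.498
lid_rust [ 0.6612 -0.1418  0.0756] [0.1 0.1] [ 0.6606 -0.141   0.08  ] [ 0.6571 -0.1431  0.08  ] 0.676
blue [ 0.5032 -0.1625  0.0819] [0.7 0.6] [ 0.5029 -0.1606  0.086 ] [ 0.5008 -0.1641  0.086 ] 0.529
green [0.4868 0.0802 0.0663] [0.1 0.1] [0.4874 0.0793 0.072 ] [0.483  0.0766 0.072 ] 0.493
[[365.56013408   0.         322.46112858]
 [  0.         365.56013408 241.19302289]
 [  0.           0.           1.        ]] [-0.0655  0.0304  0.1188] [[ 0.407  0.914 -0.001]
 [ 0.875 -0.39   0.286]
 [ 0.261 -0.117 -0.958]]
```

Call:
send_rows --motion "29.6 -54 4 0 0 24; 29.6 -54 4 0 0 24; 29.6 -54 4 0 0 24; 29.6 -54 4 0 0 24; 29.6 -54 4 0 0 24; 29.6 -54 4 0 0 24; 29.6 -54 4 0 0 24; 29.6 -54 4 0 0 24; 29.6 -54 4 0 0 24; 29.6 -54 4 0 0 24; 29.6 -54 4 0 0 24; 29.6 -54 4 0 0 24" --claw 1 --force 25

```text
t: 1.3
eef_pos: [0.5424, 0.0439, 0.2951]
tcp_rot: [-0.0, -0.0, 1.0, 0.0]
ft_force: [0.4, 0.9, 0.2]
gripper_width: 0.0855
grasp_force: 0.0
```

Call:
send_rows --motion "0 0 0 0 0 0; 0 0 0 0 0 0"

```text
t: 1.5
eef_pos: [0.542, 0.0444, 0.2947]
tcp_rot: [-0.0, 0.002, 1.0, -0.0]
ft_force: [-1.3, 0.1, 0.4]
gripper_width: 0.0853
grasp_force: 0.0
```

```bash
cat > look.py <<'E'
import sys,pickle
from h import *
n=sys.argv[1]
s=ctrl.get_state();c=ctrl.calibration("wrist");im=ctrl.grab_frame("wrist")
cv2.imwrite(f"pics/{n}.png",cv2.cvtColor(im,cv2.COLOR_RGB2BGR));pickle.dump((c,s),open(n+".pkl","wb"))
print(s["t"],s["eef_pos"].round(4),s["tcp_rot"].round(4),np.abs(s["joint_vel"]).max().round(3))
E
python3 look.py w1; python3 -c "
import cv2;im=cv2.imread('pics/w1.png');cv2.imwrite('pics/w1b.png',cv2.resize(im,(800,600),interpolation=cv2.INTER_CUBIC))"
```

```text
1.5 [0.542  0.0444 0.2947] [-5.0e-04  1.8e-03  1.0e+00 -0.0e+00] 0.048
```

View pics/w1b.png

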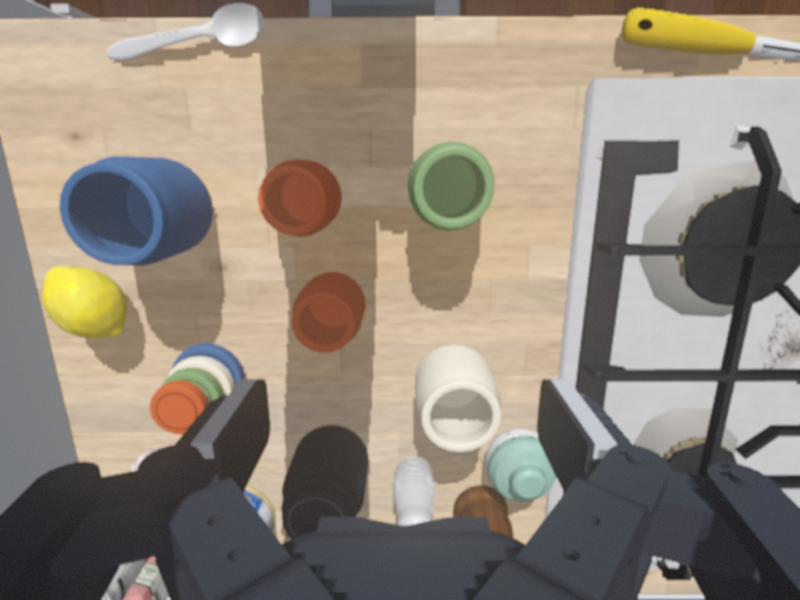

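Run:
```python
from h import *
import pickle
T,S=ctrl.calibration("top"),ctrl.calibration("scene");W,_=pickle.load(open("w1.pkl","rb"))
u=lambda p,s,o:(np.array(p)+.5)/s-.5+np.array(o)
for n,a,b,w,z in [("cream",(112,122),(231,82),(460,411),.078),("rust",(334,280),(330,236),(325,318),.066),("lid_rust",(572,139),(575,207),(179,407),.08),("blue",(617,455),(499,417),(112,211),.086),("green",(132,486),(77,296),(451.5,186),.072)]:
    a=u(a,3.75,(215,190));b=u(b,2.4,(170,160));w=u(w,1.25,(0,0))
    X,e=tri(W,w,T,a);Y,f=tri(W,w,S,b);print(n,X.round(4),np.round(e,1),Y.round(4),np.round(f,1),ray(W,w,z).round(4),ray(T,a,z).round(4))
```

```text
cream [0.6701 0.0924 0.0685] [0.5 0.2] [0.6688 0.0905 0.0752] [2.6 0.7] [0.6646 0.0916 0.078 ] [0.6688 0.0908 0.078 ]
rust [ 0.5906 -0.0205  0.0547] [0.8 0.3] [ 0.5913 -0.0202  0.0608] [2.6 0.7] [ 0.5873 -0.0177  0.066 ] [ 0.5899 -0.0209  0.066 ]
lid_rust [ 0.6614 -0.1415  0.075 ] [0.3 0.1] [ 0.662  -0.1416  0.0747] [0.2 0.1] [ 0.6588 -0.1386  0.08  ] [ 0.6606 -0.141   0.08  ]
blue [ 0.5018 -0.1613  0.0839] [1.6 0.5] [ 0.502  -0.1632  0.0833] [2.  0.5] [ 0.5003 -0.1603  0.086 ] [ 0.5029 -0.1606  0.086 ]
green [0.4855 0.0822 0.0497] [0.5 0.2] [0.4857 0.0799 0.0674] [1.4 0.4] [0.4847 0.0804 0.072 ] [0.4874 0.0793 0.072 ]
```

Call:
send_rows --motion "11.9 -18.5 -5 0 0 0; 11.9 -18.5 -5 0 0 0; 11.9 -18.5 -5 0 0 0; 11.9 -18.5 -5 0 0 0; 11.9 -18.5 -9.5 0 0 0; 11.9 -18.5 -9.5 0 0 0; 11.9 -18.5 -9.5 0 0 0; 11.9 -18.5 -9.5 0 0 0; 11.9 -18.5 -9.5 0 0 0"

```text
t: 2.45
eef_pos: [0.6619, -0.1363, 0.2026]
tcp_rot: [0.002, -0.002, 1.0, 0.001]
ft_force: [0.3, 0.6, 0.6]
gripper_width: 0.0858
grasp_force: 0.0
```

```bash
python3 look.py w2
python3 - <<'E'
from h import *
im=cv2.imread('pics/w2.png')
cv2.imwrite('pics/w2b.png',cv2.resize(im[150:350,200:440],None,fx=3,fy=3,interpolation=cv2.INTER_CUBIC))
E
```

```text
2.45 [ 0.6619 -0.1363  0.2026] [ 1.7e-03 -1.8e-03  1.0e+00  5.0e-04] 0.013
```

View pics/w2b.png

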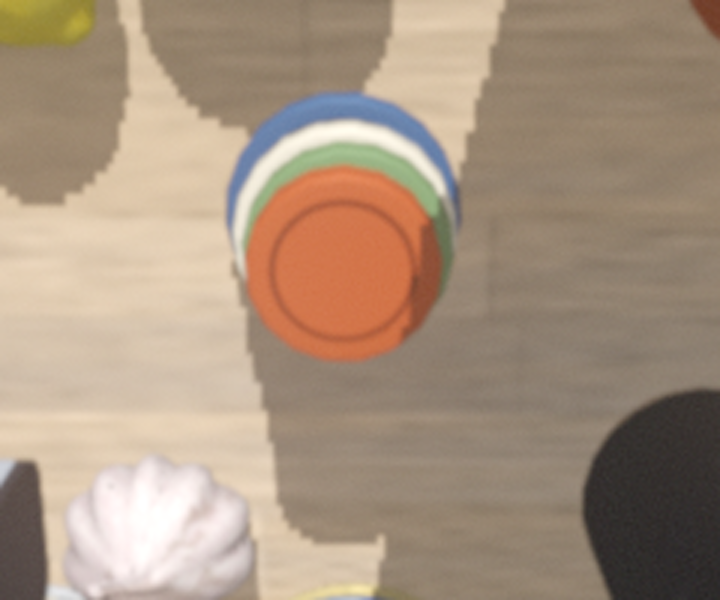

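Run:
```python
from h import *
import pickle
T,S=ctrl.calibration("top"),ctrl.calibration("scene")
W1,_=pickle.load(open("w1.pkl","rb"));W2,s=pickle.load(open("w2.pkl","rb"))
u=lambda p,s,o:(np.array(p)+.5)/s-.5+np.array(o)
a=u((572,139),3.75,(215,190));b=u((575,207),2.4,(170,160));w1=u((179,407),1.25,(0,0));w2=u((343,270),3,(200,150))
for c,p in((T,a),(S,b),(W1,w1)): print(tri(W2,w2,c,p))
print(ray(W2,w2,.08),ray(W2,w2,.076))
# blue lid far-visible arc check: blue disc centre z=.02, r=.0335 proj extents
for n,r,z in(("blue",.0335,.02),("cream",.030,.04),("green",.0265,.06),("rust",.023,.08)):
    q=np.array([proj(W2,ray(W2,w2,.08)*[1,1,0]+[r*np.cos(t),r*np.sin(t),z]) for t in np.linspace(0,6.28,73)]);q=(q-[200,150])*3+1
    print(n,q[:,0].min().round(),q[:,0].max().round(),q[:,1].min().round())
```

```text
(array([ 0.66041897, -0.14077678,  0.08286171]), [0.5867549396897086, 0.13942651168275366])
(array([ 0.66346825, -0.14123407,  0.07334521]), [0.11137175256507953, 0.020319737955621333])
(array([ 0.66264831, -0.14154775,  0.074293  ]), [0.8683439667504247, 0.5881797081826617])
[ 0.66152133 -0.14115996  0.08      ] [ 0.66271348 -0.14124707  0.076     ]
blue 228.0 466.0 90.0
cream 233.0 460.0 113.0
green 237.0 452.0 140.0
rust 243.0 443.0 171.0
```

Run:
```python
from h import *
import pickle
W,s=pickle.load(open("w1.pkl","rb"))
for e in(.006,.012,.018,.025,.032):
  print(e,[(proj(W,s["eef_pos"]+np.array([dx,dy,-e]))*1.25).round().tolist() for dx in(-.011,.011) for dy in(-.0428,.0428)])
im=cv2.imread('pics/w1.png')
cv2.imwrite('pics/w1f.png',cv2.resize(im[290:410,140:300],None,fx=4,fy=4,interpolation=cv2.INTER_CUBIC))
```

```text
0.006 [[258.0, 377.0], [543.0, 376.0], [264.0, 441.0], [537.0, 440.0]]
0.012 [[264.0, 369.0], [538.0, 368.0], [270.0, 431.0], [532.0, 430.0]]
0.018 [[269.0, 361.0], [532.0, 360.0], [275.0, 421.0], [527.0, 420.0]]
0.025 [[275.0, 352.0], [527.0, 352.0], [280.0, 410.0], [522.0, 409.0]]
0.032 [[280.0, 345.0], [522.0, 344.0], [285.0, 400.0], [517.0, 400.0]]
```

View pics/w1f.png

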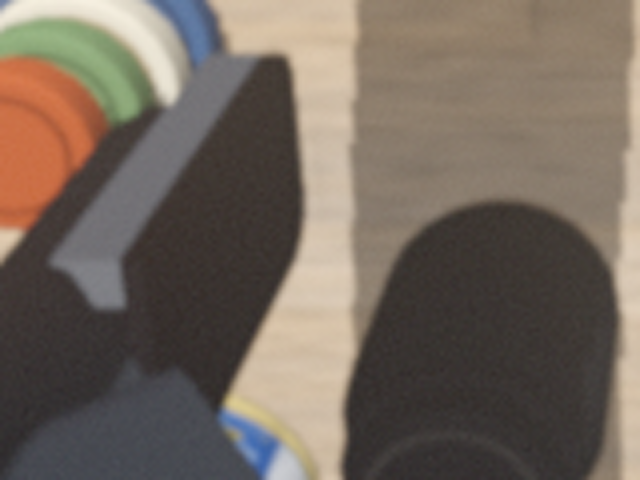

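Call:
send_rows --motion "0 -0.5 -4 0 0 0; 0 -0.5 -7 0 0 0; 0 -0.5 -9 0 0 0; 0 -0.5 -10 0 0 0; 0 -0.5 -10.5 0 0 0; 0 -0.5 -10.8 0 0 0; 0 -0.5 -11 0 0 0; 0 -0.5 -11 0 0 0; 0 -0.5 -11 0 0 0; 0 -0.5 -11 0 0 0"

```text
t: 3.5
eef_pos: [0.6612, -0.1441, 0.0908]
tcp_rot: [0.0, 0.0, 1.0, -0.0]
ft_force: [0.8, 0.3, 0.9]
gripper_width: 0.0852
grasp_force: 0.0
```

Call:
send_rows --motion "0 0 0 0 0 0; 0 0 0 0 0 0"

```text
t: 3.7
eef_pos: [0.661, -0.144, 0.0904]
tcp_rot: [0.0, -0.0, 1.0, 0.0]
ft_force: [0.4, 0.1, 0.1]
gripper_width: 0.0852
grasp_force: 0.0
```

Run:
```python
from h import *
for i in range(6):
    s=ctrl.get_state();c=ctrl.calibration("wrist");print(s["t"],s["eef_pos"].round(4),(-c["R"].T@c["t"]).round(4),s["qpos"].round(4)[:4]);ctrl.grab_frame("wrist")
```

```text
3.7 [ 0.661  -0.144   0.0904] [ 0.5891 -0.1433  0.2091] [ 0.2986  0.9725 -0.2998  1.5049]
3.75 [ 0.661  -0.144   0.0903] [ 0.5891 -0.1433  0.209 ] [ 0.2986  0.9726 -0.2997  1.5049]
3.8 [ 0.661  -0.144   0.0902] [ 0.5891 -0.1433  0.209 ] [ 0.2986  0.9727 -0.2997  1.5049]
3.85 [ 0.661  -0.144   0.0902] [ 0.5891 -0.1433  0.209 ] [ 0.2986  0.9727 -0.2997  1.5049]
3.9 [ 0.6609 -0.144   0.0902] [ 0.5891 -0.1433  0.209 ] [ 0.2986  0.9727 -0.2997  1.5049]
3.95 [ 0.6609 -0.144   0.0902] [ 0.5891 -0.1433  0.209 ] [ 0.2986  0.9727 -0.2997  1.505 ]
```

Call:
send_rows --motion "0 0.27 0.25 0 0 0; 0 0.27 0.25 0 0 0; 0 0.27 0.25 0 0 0"

```text
t: 4.3
eef_pos: [0.6611, -0.141, 0.0929]
tcp_rot: [0.0, -0.0, 1.0, 0.0]
ft_force: [-0.4, -0.5, 0.1]
gripper_width: 0.0856
grasp_force: 0.0
```

Call:
send_rows --motion "0 0 0 0 0 0; 0 0 0 0 0 0; 0 0 0 0 0 0; 0 0 0 0 0 0; 0 0 0 0 0 0; 0 0 0 0 0 0; 0 0 0 0 0 0; 0 0 0 0 0 0" --claw 0.3 --force 25

```text
t: 5.1
eef_pos: [0.6611, -0.1415, 0.0929]
tcp_rot: [0.0, -0.0, 1.0, -0.0]
ft_force: [-0.5, -0.7, 2.7]
gripper_width: 0.0443
grasp_force: 25.7
```

Call:
send_rows --motion "0 0 0.5 0 0 0; 0 0 2 0 0 0; 0 0 5 0 0 0; 0 0 9 0 0 0; 0 2 11 0 0 0; -1 5 11 0 0 0; -2.1 8 11 0 0 0; -2.1 11 11 0 0 0; -2.1 12.1 11 0 0 0; -2.1 12.1 11 0 0 0; -2.1 12.1 11 0 0 0; -2.1 12.1 11 0 0 0"

```text
t: 6.3
eef_pos: [0.64, -0.023, 0.2025]
tcp_rot: [-0.0, 0.001, 1.0, -0.001]
ft_force: [-0.1, -0.4, -0.4]
gripper_width: 0.0447
grasp_force: 25.8
```

```bash
python3 look.py w3
python3 - <<'E'
from h import *
im=cv2.imread('pics/w3.png')
cv2.imwrite('pics/w3b.png',cv2.resize(im[90:390,120:520],None,fx=2,fy=2,interpolation=cv2.INTER_CUBIC))
E
```

```text
6.3 [ 0.64   -0.023   0.2025] [-1.0e-04  1.5e-03  1.0e+00 -9.0e-04] 0.004
```

View pics/w3b.png

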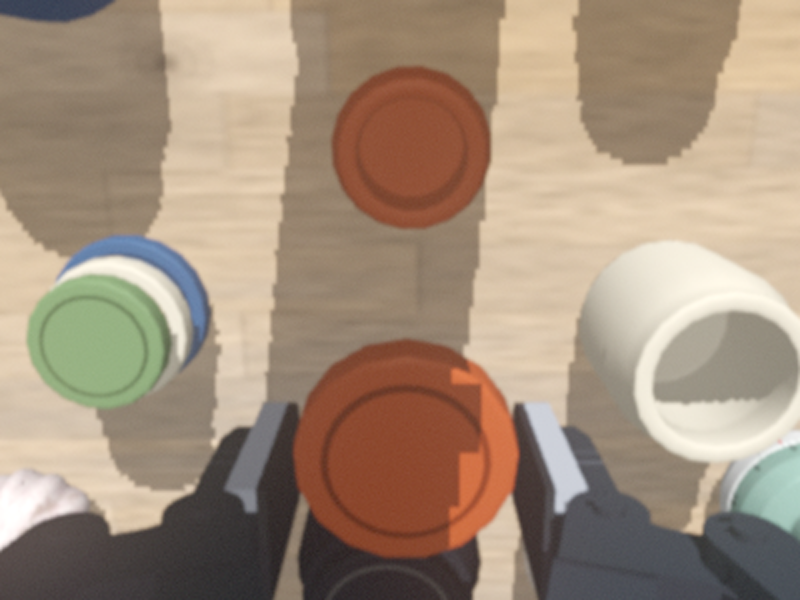

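```bash
cat >> h.py <<'E'
def ext(c,X,z,r,crop,sc):
    q=np.array([proj(c,np.array([X[0]+r*np.cos(t),X[1]+r*np.sin(t),z])) for t in np.linspace(0,6.283,181)]);q=(q+.5-np.array(crop))*sc-.5
    return q[:,0].min().round(),q[:,0].max().round(),q[:,1].min().round(),q[:,1].max().round()
E
python3 - <<'E'
from h import *
import pickle
W,s=pickle.load(open("w3.pkl","rb"))
u=lambda p,s,o:(np.array(p)+.5)/s-.5+np.array(o)
w=u((412,148),2,(120,90));X=ray(W,w,.066);print(X)
for z,r in((.066,.019),(.066,.026),(.04,.03),(.005,.019)):print(z,r,ext(W,X,z,r,(120,90),2))
l=u((406,461),2,(120,90));zl=s["eef_pos"][2]-.0128
L=ray(W,l,zl);print("lid",L,L-s["eef_pos"],ext(W,L,zl,.023,(120,90),2),ext(W,L,zl-.012,.023,(120,90),2))
E
```

```text
[ 0.58903011 -0.02002009  0.066     ]
0.066 0.019 (np.float64(357.0), np.float64(467.0), np.float64(90.0), np.float64(203.0))
0.066 0.026 (np.float64(336.0), np.float64(488.0), np.float64(68.0), np.float64(223.0))
0.04 0.03 (np.float64(332.0), np.float64(491.0), np.float64(58.0), np.float64(221.0))
0.005 0.019 (np.float64(366.0), np.float64(456.0), np.float64(89.0), np.float64(181.0))
lid [ 0.64062954 -0.02213686  0.18966264] [ 0.00059591  0.00083792 -0.0128    ] (np.float64(291.0), np.float64(521.0), np.float64(354.0), np.float64(559.0)) (np.float64(300.0), np.float64(512.0), np.float64(333.0), np.float64(526.0))
```

Call:
send_rows --motion "-2.5 0.18 -2 0 0 0; -5.06 0.18 -5 0 0 0; -5.06 0.18 -7.5 0 0 0; -5.06 0.18 -8.5 0 0 0; -5.06 0.18 -9.25 0 0 0; -5.06 0.18 -9.25 0 0 0; -5.06 0.18 -9.25 0 0 0; -5.06 0.18 -9.25 0 0 0"

```text
t: 7.15
eef_pos: [0.5904, -0.0185, 0.1112]
tcp_rot: [0.001, 0.0, 1.0, 0.0]
ft_force: [-0.5, -0.6, 0.1]
gripper_width: 0.0445
grasp_force: 25.8
```

Call:
send_rows --motion "-0.1 -0.2 0 0 0 0; -0.1 -0.2 -0.4 0 0 0; -0.1 -0.2 -0.7 0 0 0; -0.1 -0.2 -1 0 0 0; -0.1 -0.2 -1 0 0 0"

```text
t: 7.65
eef_pos: [0.5879, -0.0204, 0.0996]
tcp_rot: [-0.001, -0.0, 1.0, 0.0]
ft_force: [0.1, -0.5, -0.7]
gripper_width: 0.0444
grasp_force: 25.8
```

Call:
send_rows --motion "0.1 -0.06 0 0 0 0; 0.1 -0.06 0 0 0 0; 0.1 -0.06 0 0 0 0; 0.1 -0.06 0 0 0 0"

```text
t: 8.05
eef_pos: [0.5894, -0.0211, 0.1003]
tcp_rot: [0.0, -0.0, 1.0, 0.0]
ft_force: [0.5, -0.5, -0.5]
gripper_width: 0.0446
grasp_force: 25.8
```

Aligned; descend slowly.

Call:
send_rows --motion "0 0 -0.2 0 0 0; 0 0 -0.35 0 0 0; 0 0 -0.5 0 0 0; 0 0 -0.6 0 0 0; 0 0 -0.6 0 0 0; 0 0 -0.6 0 0 0"

```text
t: 8.65
eef_pos: [0.5894, -0.0211, 0.0942]
tcp_rot: [-0.0, -0.0, 1.0, 0.0]
ft_force: [-0.0, -0.1, 0.4]
gripper_width: 0.0447
grasp_force: 25.8
```

Call:
send_rows --motion "0 0 -0.1 0 0 0; 0 0 -0.2 0 0 0; 0 0 -0.25 0 0 0; 0 0 -0.3 0 0 0; 0 0 -0.3 0 0 0; 0 0 -0.3 0 0 0"

```text
t: 9.25
eef_pos: [0.5893, -0.0211, 0.0912]
tcp_rot: [-0.0, -0.0, 1.0, 0.0]
ft_force: [-0.1, 0.4, -0.2]
gripper_width: 0.0452
grasp_force: 25.8
```

Call:
send_rows --motion "0 0 -0.05 0 0 0; 0 0 -0.1 0 0 0; 0 0 -0.1 0 0 0; 0 0 -0.1 0 0 0"

```text
t: 9.65
eef_pos: [0.5895, -0.0211, 0.0903]
tcp_rot: [0.0, -0.0, 1.0, 0.0]
ft_force: [-0.1, 0.2, 2.0]
gripper_width: 0.0448
grasp_force: 25.9
```

Call:
send_rows --motion "0 0 0 0 0 0; 0 0 0 0 0 0; 0 0 0 0 0 0; 0 0 0 0 0 0; 0 0 0.5 0 0 0; 0 0 2 0 0 0; 0 0 5 0 0 0; 0 0 9 0 0 0; 0 0 11 0 0 0" --claw 0.9

```text
t: 10.55
eef_pos: [0.5909, -0.0209, 0.2046]
tcp_rot: [0.003, -0.0, 1.0, 0.0]
ft_force: [1.8, 0.1, 1.0]
gripper_width: 0.0766
grasp_force: 0.0
```

Run:
```python
from h import *
import pickle
W,s=pickle.load(open("w3.pkl","rb"))
u=lambda p,s,o:(np.array(p)+.5)/s-.5+np.array(o)
X=ray(W,u((94,341),2,(120,90)),.06);print(X,ext(W,X,.06,.0265,(120,90),2))
C=ray(W,u((720,377),2,(120,90)),.078);print("cream",C,ext(W,C,.078,.033,(120,90),2),ext(W,C,.078,.026,(120,90),2))
print(ctrl.get_state()["eef_pos"])
```

```text
[ 0.66095285 -0.14056731  0.06      ] (np.float64(23.0), np.float64(164.0), np.float64(273.0), np.float64(405.0))
cream [0.66881874 0.09004242 0.078     ] (np.float64(627.0), np.float64(813.0), np.float64(288.0), np.float64(460.0)) (np.float64(647.0), np.float64(794.0), np.float64(308.0), np.float64(443.0))
[ 0.59091761 -0.02086704  0.20455407]
```

Call:
send_rows --motion "2 -4 0 0 0 0; 4 -8 0 0 0 0; 6.96 -11 -1 0 0 0; 6.96 -12 -4 0 0 0; 6.96 -12 -7 0 0 0; 6.96 -12 -9.5 0 0 0; 6.96 -12 -11 0 0 0; 6.96 -12 -12 0 0 0; 6.96 -12 -12 0 0 0; 6.96 -12 -12 0 0 0; 6.96 -12 -12 0 0 0; 6.96 -12 -12 0 0 0" --claw 0.9

```text
t: 11.75
eef_pos: [0.6597, -0.1412, 0.0814]
tcp_rot: [0.001, -0.0, 1.0, -0.0]
ft_force: [0.1, -0.7, -0.6]
gripper_width: 0.0768
grasp_force: 0.0
```

Call:
send_rows --motion "0.08 0 -0.5 0 0 0; 0.08 0 -0.9 0 0 0; 0.08 0 -1 0 0 0; 0.08 0 -1 0 0 0; 0.08 0 -1 0 0 0"

```text
t: 12.25
eef_pos: [0.6597, -0.1411, 0.0701]
tcp_rot: [-0.0, -0.0, 1.0, 0.0]
ft_force: [0.2, -0.1, -0.2]
gripper_width: 0.0767
grasp_force: 0.0
```

Call:
send_rows --motion "0 0 0 0 0 0; 0 0 0 0 0 0; 0 0 0 0 0 0; 0 0 0 0 0 0; 0 0 0 0 0 0; 0 0 0 0 0 0; 0 0 0 0 0 0" --claw 0.4 --force 25

```text
t: 12.95
eef_pos: [0.66, -0.1412, 0.0706]
tcp_rot: [0.0, -0.0, 1.0, -0.0]
ft_force: [-0.6, -0.5, 4.7]
gripper_width: 0.0514
grasp_force: 26.5
```

Call:
send_rows --motion "0 0 0.5 0 0 0; 0 0 2 0 0 0; 0 0 5 0 0 0; 0 0 9 0 0 0; -2 4 12 0 0 0; -4.5 8 14 0 0 0; -7 12.5 14 0 0 0; -9.5 17 14 0 0 0; -11.5 20.5 14 0 0 0; -12.4 22.1 14 0 0 0; -12.4 22.1 14 0 0 0; -12.4 22.1 14 0 0 0"

```text
t: 14.15
eef_pos: [0.5361, 0.0796, 0.2109]
tcp_rot: [0.001, -0.0, 1.0, -0.0]
ft_force: [-0.1, 0.1, -0.5]
gripper_width: 0.0519
grasp_force: 26.6
```

Call:
send_rows --motion "0 0 0 0 0 0; 0 0 0 0 0 0; 0 0 0 0 0 0"

```text
t: 14.45
eef_pos: [0.5362, 0.0788, 0.2101]
tcp_rot: [0.0, 0.001, 1.0, -0.0]
ft_force: [-0.7, -0.9, -1.7]
gripper_width: 0.0518
grasp_force: 26.6
```

```bash
python3 look.py w4
python3 - <<'E'
from h import *
im=cv2.imread('pics/w4.png')
cv2.imwrite('pics/w4b.png',cv2.resize(im[90:390,120:520],None,fx=2,fy=2,interpolation=cv2.INTER_CUBIC))
E
```

```text
14.45 [0.5362 0.0788 0.2101] [ 0.e+00  1.e-03  1.e+00 -1.e-04] 0.006
```

View pics/w4b.png

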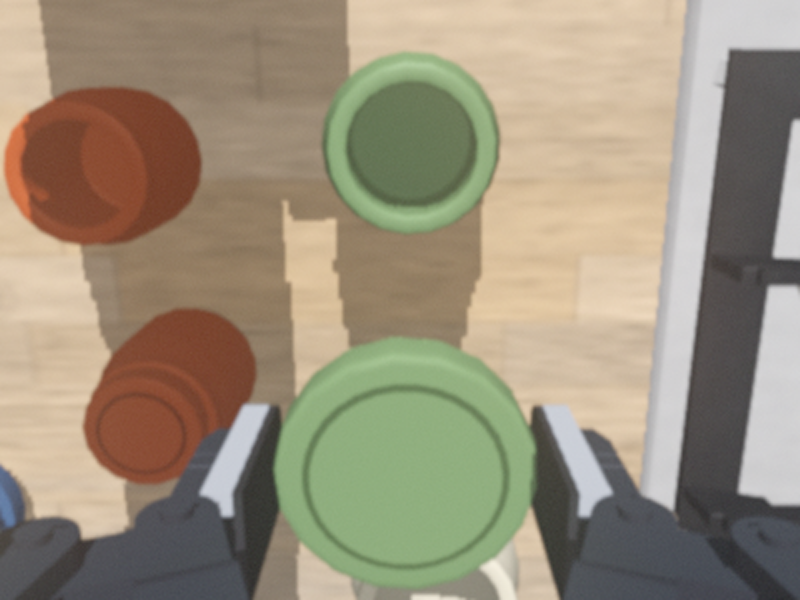

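```bash
cat > fit.py <<'E'
import sys,pickle
from h import *
n=sys.argv[1];jx,jy,lx,ly,zj,ri,ro,rl,dz=map(float,sys.argv[2:11])
W,s=pickle.load(open(n+".pkl","rb"));u=lambda p:(np.array(p)+.5)/2-.5+np.array([120,90])
X=ray(W,u((jx,jy)),zj);zl=s["eef_pos"][2]-dz;L=ray(W,u((lx,ly)),zl)
print("jar",X.round(4),ext(W,X,zj,ri,(120,90),2),ext(W,X,zj,ro,(120,90),2))
print("lid-tcp",(L-s["eef_pos"]).round(4),ext(W,L,zl,rl,(120,90),2))
print("goal tcp",(s["eef_pos"]+X-L)[:2].round(4),"shift cm",((X-L)[:2]*100).round(2))
E
python3 fit.py w4 411 143.5 406.5 478 .072 .0225 .0295 .0265 .0106
```

```text
jar [0.4838 0.0815 0.072 ] (np.float64(346.0), np.float64(476.0), np.float64(75.0), np.float64(209.0)) (np.float64(325.0), np.float64(497.0), np.float64(53.0), np.float64(228.0))
lid-tcp [ 0.0032  0.0009 -0.0106] (np.float64(273.0), np.float64(540.0), np.float64(353.0), np.float64(591.0))
goal tcp [0.4807 0.0806] shift cm [-5.55  0.18]
```

Call:
send_rows --motion "-2.5 0.18 -2 0 0 0; -5.4 0.18 -5 0 0 0; -5.47 0.18 -7.5 0 0 0; -5.47 0.18 -9 0 0 0; -5.47 0.18 -9.7 0 0 0; -5.47 0.18 -9.7 0 0 0; -5.47 0.18 -9.7 0 0 0; -5.47 0.18 -9.7 0 0 0; -5.47 0.18 -9.7 0 0 0; -5.47 0.18 -9.7 0 0 0"

```text
t: 15.5
eef_pos: [0.4814, 0.0817, 0.1137]
tcp_rot: [0.0, 0.0, 1.0, 0.0]
ft_force: [-0.8, 0.1, -1.8]
gripper_width: 0.0518
grasp_force: 26.6
```

Call:
send_rows --motion "0 -0.1 -0.4 0 0 0; 0 -0.1 -0.8 0 0 0; 0 -0.1 -1.1 0 0 0; 0 -0.1 -1.3 0 0 0; 0 -0.1 -1.3 0 0 0; 0 -0.1 -1.3 0 0 0; 0 -0.1 -1.3 0 0 0"

```text
t: 16.2
eef_pos: [0.4811, 0.0807, 0.1003]
tcp_rot: [0.0, -0.0, 1.0, 0.0]
ft_force: [-0.1, 0.2, -0.8]
gripper_width: 0.0517
grasp_force: 26.6
```

Call:
send_rows --motion "0.03 0 -0.1 0 0 0; 0.03 0 -0.2 0 0 0; 0.03 0 -0.3 0 0 0; 0.03 0 -0.35 0 0 0; 0.03 0 -0.35 0 0 0; 0.03 0 -0.35 0 0 0"

```text
t: 16.8
eef_pos: [0.4813, 0.0807, 0.0967]
tcp_rot: [-0.0, -0.0, 1.0, 0.0]
ft_force: [0.2, 0.1, -0.8]
gripper_width: 0.0519
grasp_force: 26.6
```

Call:
send_rows --motion "0 0 -0.07 0 0 0; 0 0 -0.14 0 0 0; 0 0 -0.2 0 0 0; 0 0 -0.2 0 0 0; 0 0 -0.2 0 0 0"

```text
t: 17.3
eef_pos: [0.4813, 0.0807, 0.0947]
tcp_rot: [-0.0, -0.0, 1.0, 0.0]
ft_force: [-0.3, -0.5, -1.9]
gripper_width: 0.0519
grasp_force: 26.6
```

Call:
send_rows --motion "0 0 -0.05 0 0 0; 0 0 -0.1 0 0 0; 0 0 -0.13 0 0 0; 0 0 -0.13 0 0 0"

```text
t: 17.7
eef_pos: [0.4815, 0.0807, 0.0939]
tcp_rot: [0.0, -0.0, 1.0, -0.0]
ft_force: [-0.2, -0.8, 4.5]
gripper_width: 0.0516
grasp_force: 27.2
```

Call:
send_rows --motion "0 0 0 0 0 0; 0 0 0 0 0 0; 0 0 0 0 0 0; 0 0 0 0 0 0; 0 0 0.5 0 0 0; 0 0 2 0 0 0; 0 0 5 0 0 0; 0 0 9 0 0 0; 2 -2.5 11 0 0 0; 5 -6 11 0 0 0; 8 -9.5 11 0 0 0; 11 -13.5 11 0 0 0" --claw 0.95

```text
t: 18.9
eef_pos: [0.5923, -0.055, 0.2043]
tcp_rot: [0.0, -0.001, 1.0, 0.0]
ft_force: [1.2, 0.3, -0.9]
gripper_width: 0.0809
grasp_force: 0.0
```

Call:
send_rows --motion "3 -4 0 0 0 0; 5 -7 0 0 0 0; 6.9 -8.7 0 0 0 0; 6.9 -8.7 0 0 0 0; 6.9 -8.7 0 0 0 0; 6.9 -8.7 0 0 0 0; 6.9 -8.7 0 0 0 0"

```text
t: 19.6
eef_pos: [0.6598, -0.1397, 0.2037]
tcp_rot: [-0.0, -0.001, 1.0, 0.0]
ft_force: [-0.9, 0.5, -0.7]
gripper_width: 0.0812
grasp_force: 0.0
```

```bash
python3 look.py w5
python3 - <<'E'
from h import *
import pickle
W,s=pickle.load(open("w5.pkl","rb"))
im=cv2.imread('pics/w5.png')
cv2.imwrite('pics/w5b.png',cv2.resize(im[90:390,120:520],None,fx=2,fy=2,interpolation=cv2.INTER_CUBIC))
for r,z in((.0335,.02),(.03,.04)):print(ext(W,(.661,-.1405),z,r,(120,90),2))
E
```

```text
19.6 [ 0.6598 -0.1397  0.2037] [-3.0e-04 -1.2e-03  1.0e+00  4.0e-04] 0.007
(np.float64(322.0), np.float64(480.0), np.float64(185.0), np.float64(339.0))
(np.float64(326.0), np.float64(476.0), np.float64(201.0), np.float64(347.0))
```

View pics/w5b.png

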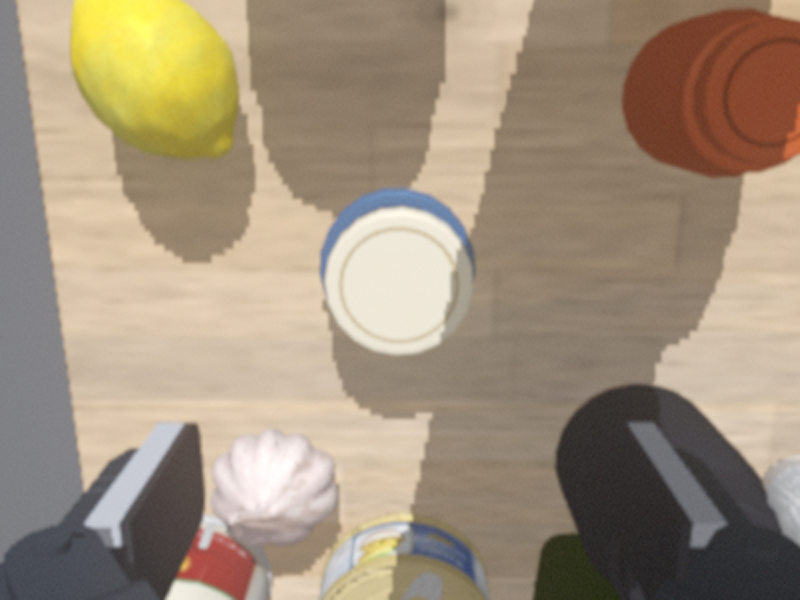

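Call:
send_rows --motion "0.27 -0.26 -4 0 0 0; 0.27 -0.26 -8 0 0 0; 0.27 -0.26 -11 0 0 0; 0.27 -0.26 -13 0 0 0; 0.27 -0.26 -14.2 0 0 0; 0.27 -0.26 -15 0 0 0; 0.27 -0.26 -15.2 0 0 0; 0.27 -0.26 -15.2 0 0 0; 0.27 -0.26 -15.2 0 0 0; 0.27 -0.26 -15.2 0 0 0; 0.27 -0.26 -15.2 0 0 0"

```text
t: 20.75
eef_pos: [0.6634, -0.144, 0.0521]
tcp_rot: [0.001, -0.0, 1.0, -0.0]
ft_force: [-0.1, 0.6, -1.2]
gripper_width: 0.081
grasp_force: 0.0
```

Call:
send_rows --motion "-0.06 0.15 -0.13 0 0 0; -0.06 0.15 -0.13 0 0 0; -0.06 0.15 -0.13 0 0 0; -0.06 0.15 -0.13 0 0 0"

```text
t: 21.15
eef_pos: [0.6625, -0.1424, 0.0501]
tcp_rot: [-0.0, -0.0, 1.0, 0.0]
ft_force: [-0.2, -0.7, -0.2]
gripper_width: 0.0813
grasp_force: 0.0
```

Call:
send_rows --motion "0 0 0 0 0 0; 0 0 0 0 0 0; 0 0 0 0 0 0; 0 0 0 0 0 0; 0 0 0 0 0 0; 0 0 0 0 0 0; 0 0 0 0 0 0" --claw 0.5 --force 25

```text
t: 21.85
eef_pos: [0.6625, -0.1424, 0.0503]
tcp_rot: [0.0, -0.0, 1.0, 0.0]
ft_force: [-0.2, 0.6, 5.0]
gripper_width: 0.0585
grasp_force: 27.1
```

Call:
send_rows --motion "0 0 0.5 0 0 0; 0 0 2 0 0 0; 0 0 5 0 0 0; 0 0 9 0 0 0; 0 1 13 0 0 0; 0 4 16 0 0 0; 0 8 17.5 0 0 0; 0 12.5 17.5 0 0 0; 0 17 17.5 0 0 0; 1.5 20.5 17.5 0 0 0; 3.8 22.8 17.5 0 0 0; 3.8 23.2 17.5 0 0 0"

```text
t: 23.05
eef_pos: [0.702, 0.0955, 0.226]
tcp_rot: [0.002, -0.003, 1.0, 0.002]
ft_force: [0.3, -0.1, -1.9]
gripper_width: 0.0589
grasp_force: 27.6
```

Call:
send_rows --motion "0 0 0 0 0 0; 0 0 0 0 0 0; 0 0 0 0 0 0; 0 0 0 0 0 0"

```text
t: 23.45
eef_pos: [0.7002, 0.0879, 0.2253]
tcp_rot: [-0.0, 0.001, 1.0, -0.0]
ft_force: [-0.1, -0.3, -2.2]
gripper_width: 0.0588
grasp_force: 27.6
```

```bash
python3 look.py w6
python3 - <<'E'
from h import *
im=cv2.imread('pics/w6.png')
cv2.imwrite('pics/w6b.png',cv2.resize(im[90:390,120:520],None,fx=2,fy=2,interpolation=cv2.INTER_CUBIC))
E
```

```text
23.45 [0.7002 0.0879 0.2253] [-1.e-04  9.e-04  1.e+00 -4.e-04] 0.006
```

View pics/w6b.png

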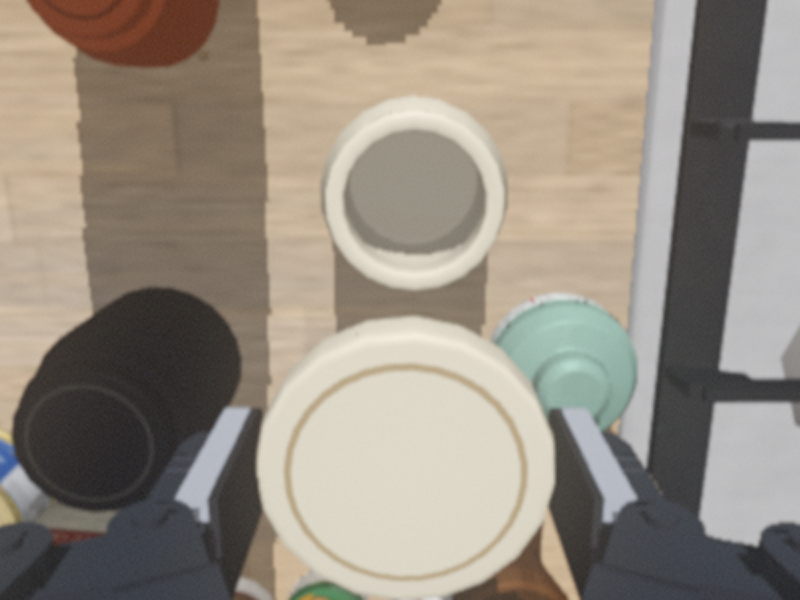

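```bash
python3 fit.py w6 415.5 199 405.7 475.5 .078 .026 .033 .030 .0103
python3 - <<'E'
from h import *
import pickle
W,s=pickle.load(open("w6.pkl","rb"));z=s["eef_pos"][2]-.0103
for dx in(0,.001,.002,.003):print(dx,ext(W,s["eef_pos"]+[dx,.0009,0],z,.030*240/295,(120,90),2))
W,s=pickle.load(open("w4.pkl","rb"));z=s["eef_pos"][2]-.0106
for dx in(0,.001,.002,.003):print(dx,ext(W,s["eef_pos"]+[dx,.0009,0],z,.0265*207/262,(120,90),2))
E
```

```text
jar [0.6684 0.0923 0.078 ] (np.float64(344.0), np.float64(487.0), np.float64(126.0), np.float64(268.0)) (np.float64(325.0), np.float64(506.0), np.float64(105.0), np.float64(286.0))
lid-tcp [ 0.0024  0.0008 -0.0103] (np.float64(254.0), np.float64(557.0), np.float64(332.0), np.float64(603.0))
goal tcp [0.6659 0.0915] shift cm [-3.43  0.36]
0 (np.float64(282.0), np.float64(530.0), np.float64(348.0), np.float64(570.0))
0.001 (np.float64(283.0), np.float64(530.0), np.float64(353.0), np.float64(574.0))
0.002 (np.float64(283.0), np.float64(530.0), np.float64(358.0), np.float64(578.0))
0.003 (np.float64(283.0), np.float64(529.0), np.float64(363.0), np.float64(583.0))
0 (np.float64(300.0), np.float64(512.0), np.float64(365.0), np.float64(555.0))
0.001 (np.float64(301.0), np.float64(512.0), np.float64(370.0), np.float64(559.0))
0.002 (np.float64(301.0), np.float64(512.0), np.float64(375.0), np.float64(563.0))
0.003 (np.float64(301.0), np.float64(512.0), np.float64(380.0), np.float64(567.0))
```

Call:
send_rows --motion "-1.5 0.36 -2 0 0 0; -3.35 0.36 -5 0 0 0; -3.35 0.36 -8 0 0 0; -3.35 0.36 -10 0 0 0; -3.35 0.36 -10.7 0 0 0; -3.35 0.36 -10.7 0 0 0; -3.35 0.36 -10.7 0 0 0; -3.35 0.36 -10.7 0 0 0; -3.35 0.36 -10.7 0 0 0; -3.35 0.36 -10.7 0 0 0"

```text
t: 24.5
eef_pos: [0.6673, 0.0933, 0.1189]
tcp_rot: [0.001, 0.0, 1.0, 0.0]
ft_force: [-0.3, 0.3, -1.6]
gripper_width: 0.0586
grasp_force: 27.6
```

Call:
send_rows --motion "-0.03 -0.15 -0.4 0 0 0; -0.03 -0.15 -0.7 0 0 0; -0.03 -0.15 -1 0 0 0; -0.03 -0.15 -1 0 0 0; -0.03 -0.15 -1 0 0 0; -0.03 -0.15 -1 0 0 0"

```text
t: 25.1
eef_pos: [0.6667, 0.0918, 0.1082]
tcp_rot: [0.0, -0.0, 1.0, 0.0]
ft_force: [0.2, -0.6, -2.3]
gripper_width: 0.0585
grasp_force: 27.6
```

Call:
send_rows --motion "0 -0.03 -0.1 0 0 0; 0 -0.03 -0.2 0 0 0; 0 -0.03 -0.3 0 0 0; 0 -0.03 -0.4 0 0 0; 0 -0.03 -0.5 0 0 0; 0 -0.03 -0.5 0 0 0; 0 -0.03 -0.5 0 0 0"

```text
t: 25.8
eef_pos: [0.6666, 0.0914, 0.1031]
tcp_rot: [-0.0, -0.0, 1.0, 0.0]
ft_force: [0.2, 0.4, -1.4]
gripper_width: 0.0588
grasp_force: 27.6
```

Call:
send_rows --motion "0 0 -0.1 0 0 0; 0 0 -0.2 0 0 0; 0 0 -0.26 0 0 0; 0 0 -0.3 0 0 0; 0 0 -0.3 0 0 0; 0 0 -0.3 0 0 0"

```text
t: 26.4
eef_pos: [0.6666, 0.0914, 0.1001]
tcp_rot: [0.0, -0.0, 1.0, 0.0]
ft_force: [0.7, 0.2, -1.0]
gripper_width: 0.0587
grasp_force: 27.6
```

Call:
send_rows --motion "0 0 -0.04 0 0 0; 0 0 -0.08 0 0 0; 0 0 -0.1 0 0 0; 0 0 -0.1 0 0 0"

```text
t: 26.8
eef_pos: [0.6668, 0.0914, 0.0998]
tcp_rot: [0.0, -0.0, 1.0, 0.0]
ft_force: [-2.0, -1.5, 5.2]
gripper_width: 0.0587
grasp_force: 28.2
```

Call:
send_rows --motion "0 0 0 0 0 0; 0 0 0 0 0 0; 0 0 0 0 0 0; 0 0 0 0 0 0; 0 0 0.5 0 0 0; 0 0 2 0 0 0; 0 0 5 0 0 0; 0 0 9 0 0 0; 0 -2 11 0 0 0; -0.5 -6 11 0 0 0; -0.5 -10.5 11 0 0 0; -0.5 -15 11 0 0 0" --claw 1

```text
t: 28.0
eef_pos: [0.6619, -0.0598, 0.2111]
tcp_rot: [0.001, -0.001, 1.0, -0.0]
ft_force: [0.0, -0.4, -0.3]
gripper_width: 0.0855
grasp_force: 0.0
```

Call:
send_rows --motion "0 -4 0 0 0 0; 0 -7.5 0 0 0 0; 0 -8.4 0 0 0 0; 0 -8.4 0 0 0 0; 0 -8.4 0 0 0 0; 0 -8.4 0 0 0 0; 0 -8.4 0 0 0 0"

```text
t: 28.7
eef_pos: [0.6619, -0.1403, 0.2094]
tcp_rot: [0.0, -0.002, 1.0, 0.001]
ft_force: [-0.3, -0.1, -0.5]
gripper_width: 0.0856
grasp_force: 0.0
```

```bash
python3 look.py w7
python3 - <<'E'
from h import *
import pickle
W,s=pickle.load(open("w7.pkl","rb"))
im=cv2.imread('pics/w7.png')
hsv=cv2.cvtColor(im,cv2.COLOR_BGR2HSV)
m=cv2.inRange(hsv,(100,90,40),(125,255,255))
m[:, :200]=0
m[:100]=0;m[330:]=0
k,lab,st,ce=cv2.connectedComponentsWithStats(m)
for i in range(1,k):
    if st[i,4]>500:print(st[i],ce[i])
cr=lambda q:q
for p in((.6622,-.142),(.6632,-.142),(.6612,-.142)):print(p,ext(W,p,.02,.0335,(0,0),1),ext(W,p,.008,.0335,(0,0),1))
E
```

```text
28.7 [ 0.6619 -0.1403  0.2094] [ 1.0e-04 -1.5e-03  1.0e+00  6.0e-04] 0.01
[ 283  181   73   74 4076] [318.42345437 217.4968106 ]
(0.6622, -0.142) (np.float64(280.0), np.float64(358.0), np.float64(180.0), np.float64(256.0)) (np.float64(282.0), np.float64(357.0), np.float64(178.0), np.float64(251.0))
(0.6632, -0.142) (np.float64(280.0), np.float64(358.0), np.float64(181.0), np.float64(257.0)) (np.float64(282.0), np.float64(357.0), np.float64(179.0), np.float64(253.0))
(0.6612, -0.142) (np.float64(280.0), np.float64(358.0), np.float64(179.0), np.float64(255.0)) (np.float64(282.0), np.float64(357.0), np.float64(177.0), np.float64(250.0))
```

Call:
send_rows --motion "0 -0.2 -4 0 0 0; 0 -0.2 -8 0 0 0; 0 -0.2 -12 0 0 0; 0 -0.2 -15 0 0 0; 0 -0.2 -16.5 0 0 0; 0 -0.2 -17 0 0 0; 0 -0.2 -17 0 0 0; 0 -0.2 -17 0 0 0; 0 -0.2 -17 0 0 0; 0 -0.2 -17 0 0 0; 0 -0.2 -17 0 0 0"

```text
t: 29.85
eef_pos: [0.662, -0.1448, 0.0399]
tcp_rot: [0.001, 0.0, 1.0, -0.0]
ft_force: [1.1, 0.1, 0.5]
gripper_width: 0.0856
grasp_force: 0.0
```

Call:
send_rows --motion "0 0.18 -0.4 0 0 0; 0 0.18 -0.8 0 0 0; 0 0.18 -1 0 0 0; 0 0.18 -1.05 0 0 0; 0 0.18 -1.05 0 0 0; 0 0.18 -1.05 0 0 0; 0 0.18 -1.05 0 0 0"

```text
t: 30.55
eef_pos: [0.6618, -0.1429, 0.0287]
tcp_rot: [0.0, -0.0, 1.0, 0.0]
ft_force: [-0.1, -0.0, 0.1]
gripper_width: 0.0854
grasp_force: 0.0
```

Call:
send_rows --motion "0 0 0 0 0 0; 0 0 0 0 0 0; 0 0 0 0 0 0; 0 0 0 0 0 0; 0 0 0 0 0 0; 0 0 0 0 0 0; 0 0 0 0 0 0" --claw 0.6 --force 30

```text
t: 31.25
eef_pos: [0.6617, -0.1429, 0.0291]
tcp_rot: [0.0, -0.0, 1.0, -0.0]
ft_force: [-1.7, -0.4, 5.0]
gripper_width: 0.0655
grasp_force: 33.4
```

Call:
send_rows --motion "0 0 0.5 0 0 0; 0 0 2 0 0 0; 0 0 5 0 0 0; 0 0 9 0 0 0; 0 0 13 0 0 0; 0 -1 17 0 0 0; -3 -1.9 19 0 0 0; -7 -1.9 19 0 0 0; -10 -1.9 19 0 0 0; -11.2 -1.9 19 0 0 0; -11.2 -1.9 19 0 0 0; -11.2 -1.9 19 0 0 0"

```text
t: 32.45
eef_pos: [0.5507, -0.1618, 0.2194]
tcp_rot: [0.001, -0.0, 1.0, 0.0]
ft_force: [0.2, 0.2, -2.0]
gripper_width: 0.0655
grasp_force: 34.3
```

Call:
send_rows --motion "0 0 0 0 0 0; 0 0 0 0 0 0; 0 0 0 0 0 0; 0 0 0 0 0 0"

```text
t: 32.85
eef_pos: [0.55, -0.1617, 0.2184]
tcp_rot: [0.0, -0.0, 1.0, 0.0]
ft_force: [-0.0, -1.1, -1.7]
gripper_width: 0.0653
grasp_force: 34.3
```

```bash
python3 look.py w8
python3 - <<'E'
from h import *
im=cv2.imread('pics/w8.png')
cv2.imwrite('pics/w8b.png',cv2.resize(im[90:390,120:520],None,fx=2,fy=2,interpolation=cv2.INTER_CUBIC))
E
```

```text
32.85 [ 0.55   -0.1617  0.2184] [ 0.e+00 -1.e-04  1.e+00  1.e-04] 0.004
```

View pics/w8b.png

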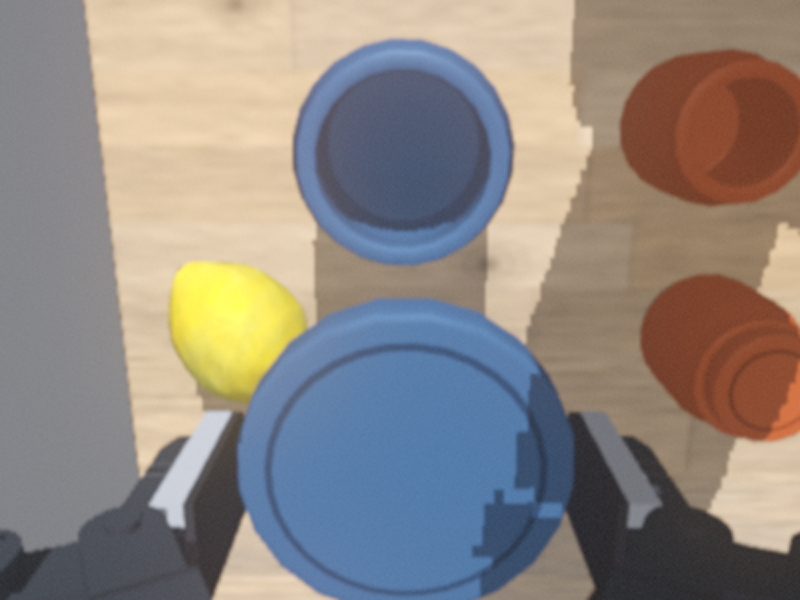

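```bash
for y in 153 157; do python3 fit.py w8 404 $y 406 473 .086 .0295 .0365 .0335 .009; done
python3 - <<'E'
from h import *
import pickle
W,s=pickle.load(open("w8.pkl","rb"));z=s["eef_pos"][2]-.009
for dx in(0,.001,.002,.003):print(dx,ext(W,s["eef_pos"]+[dx,.0009,0],z,.0335*279/339,(120,90),2))
E
```

```text
jar [ 0.5003 -0.1613  0.086 ] (np.float64(317.0), np.float64(491.0), np.float64(61.0), np.float64(239.0)) (np.float64(296.0), np.float64(512.0), np.float64(38.0), np.float64(258.0))
lid-tcp [ 0.0011  0.0009 -0.009 ] (np.float64(235.0), np.float64(577.0), np.float64(310.0), np.float64(616.0))
goal tcp [ 0.4992 -0.1622] shift cm [-5.08 -0.05]
jar [ 0.5016 -0.1613  0.086 ] (np.float64(317.0), np.float64(491.0), np.float64(65.0), np.float64(243.0)) (np.float64(296.0), np.float64(512.0), np.float64(43.0), np.float64(262.0))
lid-tcp [ 0.0011  0.0009 -0.009 ] (np.float64(235.0), np.float64(577.0), np.float64(310.0), np.float64(616.0))
goal tcp [ 0.5005 -0.1622] shift cm [-4.94 -0.05]
0 (np.float64(265.0), np.float64(547.0), np.float64(335.0), np.float64(587.0))
0.001 (np.float64(265.0), np.float64(547.0), np.float64(340.0), np.float64(591.0))
0.002 (np.float64(266.0), np.float64(547.0), np.float64(345.0), np.float64(596.0))
0.003 (np.float64(266.0), np.float64(546.0), np.float64(350.0), np.float64(600.0))
```

Call:
send_rows --motion "-2.5 -0.05 -2 0 0 0; -4.96 -0.05 -5 0 0 0; -4.96 -0.05 -7.5 0 0 0; -4.96 -0.05 -8.8 0 0 0; -4.96 -0.05 -9.3 0 0 0; -4.96 -0.05 -9.3 0 0 0; -4.96 -0.05 -9.3 0 0 0; -4.96 -0.05 -9.3 0 0 0; -4.96 -0.05 -9.3 0 0 0; -4.96 -0.05 -9.3 0 0 0"

```text
t: 33.9
eef_pos: [0.5003, -0.1624, 0.1261]
tcp_rot: [0.0, 0.0, 1.0, -0.0]
ft_force: [-0.8, 0.3, -2.0]
gripper_width: 0.0659
grasp_force: 34.3
```

Call:
send_rows --motion "0 0 -0.4 0 0 0; 0 0 -0.7 0 0 0; 0 0 -1 0 0 0; 0 0 -1 0 0 0; 0 0 -1 0 0 0; 0 0 -1 0 0 0"

```text
t: 34.5
eef_pos: [0.5001, -0.1623, 0.1156]
tcp_rot: [0.0, -0.0, 1.0, 0.0]
ft_force: [0.4, 0.5, -1.9]
gripper_width: 0.0652
grasp_force: 34.3
```

Call:
send_rows --motion "0.01 0 -0.1 0 0 0; 0.01 0 -0.2 0 0 0; 0.01 0 -0.3 0 0 0; 0.01 0 -0.4 0 0 0; 0.01 0 -0.4 0 0 0; 0.01 0 -0.4 0 0 0"

```text
t: 35.1
eef_pos: [0.5001, -0.1623, 0.1116]
tcp_rot: [-0.0, -0.0, 1.0, 0.0]
ft_force: [-0.6, -0.5, -2.6]
gripper_width: 0.0657
grasp_force: 34.3
```

Call:
send_rows --motion "0.02 0 -0.1 0 0 0; 0.02 0 -0.2 0 0 0; 0.02 0 -0.3 0 0 0; 0.02 0 -0.4 0 0 0; 0.02 0 -0.4 0 0 0; 0.02 0 -0.4 0 0 0"

```text
t: 35.7
eef_pos: [0.5003, -0.1623, 0.1076]
tcp_rot: [-0.0, -0.0, 1.0, 0.0]
ft_force: [0.1, 0.0, -2.1]
gripper_width: 0.0653
grasp_force: 34.3
```

Call:
send_rows --motion "0 0 -0.04 0 0 0; 0 0 -0.08 0 0 0; 0 0 -0.1 0 0 0; 0 0 -0.1 0 0 0"

```text
t: 36.1
eef_pos: [0.5004, -0.1623, 0.1067]
tcp_rot: [0.0, -0.0, 1.0, 0.0]
ft_force: [-0.5, 0.5, -1.6]
gripper_width: 0.0655
grasp_force: 34.3
```

Call:
send_rows --motion "0 0 -0.04 0 0 0; 0 0 -0.08 0 0 0; 0 0 -0.1 0 0 0; 0 0 -0.1 0 0 0"

```text
t: 36.5
eef_pos: [0.5005, -0.1623, 0.1064]
tcp_rot: [0.0, -0.0, 1.0, -0.0]
ft_force: [-1.8, 0.1, 7.3]
gripper_width: 0.066
grasp_force: 35.2
```

Seated. Release, lift and clear the view.

Call:
send_rows --motion "0 0 0 0 0 0; 0 0 0 0 0 0; 0 0 0 0 0 0; 0 0 0 0 0 0; 0 0 0.5 0 0 0; 0 0 2 0 0 0; 0 0 5 0 0 0; 0 0 9 0 0 0; 0 2 13 0 0 0; 0 5 16 0 0 0; 0 9 18 0 0 0; 0 13 18 0 0 0" --claw 1

```text
t: 37.7
eef_pos: [0.5019, -0.0311, 0.2889]
tcp_rot: [0.003, 0.001, 1.0, 0.0]
ft_force: [1.5, -0.2, -0.3]
gripper_width: 0.0855
grasp_force: 0.0
```

Call:
send_rows --motion "2 3 0 0 0 0; 4 5 0 0 0 0; 4 6 0 0 0 0; 4 6 0 0 0 0; 4 6 0 0 0 0; 4 6 0 0 0 0"

```text
t: 38.3
eef_pos: [0.5396, 0.0259, 0.2855]
tcp_rot: [-0.001, 0.001, 1.0, -0.001]
ft_force: [-0.3, -0.3, 0.0]
gripper_width: 0.0853
grasp_force: 0.0
```

```bash
python3 look.py w9
python3 - <<'E'
from h import *
im=ctrl.grab_frame("scene")[:,:,::-1]
cv2.imwrite("pics/s9.png",im);w=cv2.imread("pics/w9.png")
a=cv2.resize(im[170:400,150:450],(400,300),interpolation=cv2.INTER_CUBIC)
b=cv2.resize(w,(400,300))
big=cv2.resize(w[80:330,:480],(800,417),interpolation=cv2.INTER_CUBIC)
cv2.imwrite("pics/f9.png",big)
E
```

```text
38.3 [0.5396 0.0259 0.2855] [-6.e-04  1.e-03  1.e+00 -6.e-04] 0.005
```

View pics/f9.png

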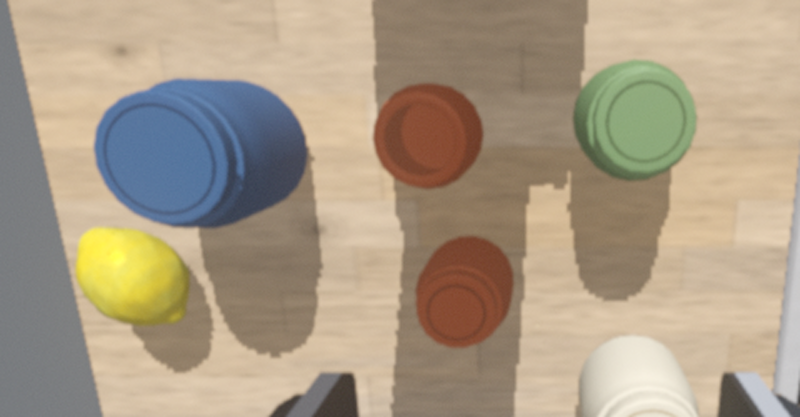

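View pics/s9.png

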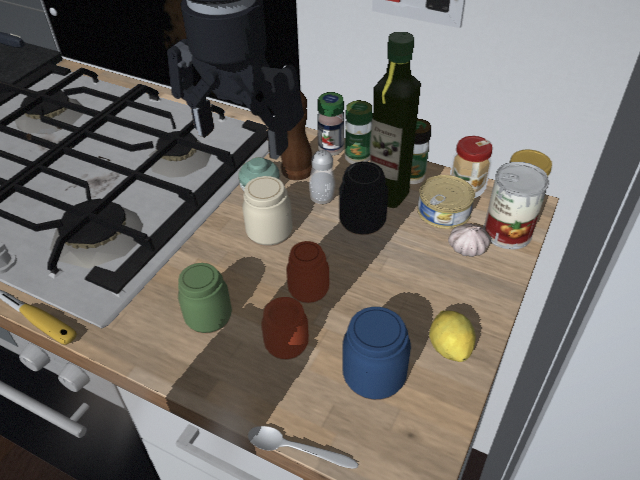

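The wrist and scene views show all four lids flat on their jars: blue, green, the far rust jar and cream. The near rust look-alike is still open, and the charcoal jar and shaker are unmoved, so I'm handing in.

```bash
python3 -c "
from station import ctrl
print(ctrl.job_done())"
```

```text
the job is handed in; nothing more can be done
None
```

I put all four lids on their own jars; the final images show them lying flat, with no other objects moved, and I handed the job in at about 38 s (the verdict was not shown to me).

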